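# Close the compressor hatch's quarter-turn

### The arm

A 7-joint arm with a two-finger parallel gripper is mounted at the origin on the work surface. World frame = base frame: x ahead of the robot, y to its left, z up, the work surface at z = 0. Lengths are in m, angles in rad, forces in N, time in s.
With the tool pointing down it reaches from about 0.4 to 0.85 m from the base axis. Payload 10.4 kg.
Tool frame: the origin (TCP) lies at the very end of the fingers, on their centre line; the grasp point (between the pads) lies 19 mm behind it; z points along the fingers, y is the line along which they close (so a half turn about z gives the same grasp; the last joint's range is limited). The gripper opens to 85 mm and grips with 20 to 120 N. Pads are 22 mm wide; open, the fingers measure 114 mm over their backs; the gripper's body (76 mm by 85 mm) begins 54 mm behind the grasp point. The pads swing forward as they close: fully open they stand 13 mm farther back than shut.
Start: joints at [1.199, 0.332, -0.065, 1.46, 0.022, 1.35, -0.088], TCP at [0.214, -0.587, 0.231] pointing down, gripper open.
Joint ranges: [-2.6, 2.6], [-0.5, 2.12], [-1.47, 1.34], [0.16, 2.42], [-1.27, 4.41], [0.06, 2.06], [-2.6, 2.6]. Speed limits (rad/s): [2.22, 2.22, 2.79, 2.79, 3.14, 3.14, 3.14].

### API

Orientations are given as a unit quaternion [x, y, z, w].
In Python, from workcell import * gives the robot as it stands.
- The arm moves only by the tool step_arm, never from a script. Its argument "commands" is one flat list of numbers, 7 for each row, row after row: the finger opening in mm, from 0 to 85.4, then the shift along the world's x, y, z as a fraction of full scale, then the turn, a rotation vector about the world's x, y, z as a fraction of full scale. A call has exactly 10 rows; each row is the pose to reach, as a shift and turn from the pose commanded when the call began, turning the shorter way round; what a row does not reach only later rows make up. Full scale, the value 1, is 0.6 m for a shift and pi rad for a turn. A row lasts 1/8 s, in which the tool goes at most 62.5 mm and 10.7 degrees, less where a joint would pass 70% of its speed; a pose out of reach is approached as far as the arm can. A call with a number of a shift or a turn outside -1 to 1 is refused whole. A call with a gripper value outside its range is refused whole. The fingers move at their own pace and stop on an object; "squeeze" is the grip in N (left out, the last holds). Time passes only in rows, so rows that repeat a pose let the fingers close, or fill a call up. It gives the time, the measured TCP pose, the force, the opening and the grip force at its end, in the units of the state.
- get_obs(): the state, without advancing time (a new reading comes with each control period).
- camera(name): name is "side" or "top"; returns the picture (480x640x3 uint8, red, green, blue); there is no depth.
- camera_params(name): a dict with "mtx" (3x3 intrinsics, pixels), "extrinsics" (4x4, takes a point from world to camera coordinates). Camera axes: x right, y down, z forward; pixel columns grow to the right and rows downward; lengths in m; the calibration is good to about 2 mm. A picture is of the moment at which its call begins. camera_params takes no time and is no camera call.
- hand_in(): hands the job in; it is judged then, once.
The state is a dict: "clock": time; "joint_pos": joint angles; "joint_velocities": joint speeds; "tau": joint torques, N m; "position": TCP position; "ee_rot": TCP orientation; "ft_force": force on the tool from outside, world axes, zero at the start; "torque": the same for the moment, N m; "grip_width": opening from 0.0 (shut) to 1.0 (fully open); "grasp_force": force on a finger pad.
Only numpy, scipy, OpenCV 4.12 (cv2) and the standard library are available. Lean on these libraries where they do the work, as an engineer would, in place of code of your own. Each camera call takes 0.05 s, during which the arm holds its last target. There are 200 camera calls.

### The job

On the cake decorator's airbrush compressor, the orange quarter-turn fastener on the hatch cover is undone. Press its head down and turn it a quarter turn clockwise (seen from above) until its cam catches, then let go so that it stays down. Leave the grey fastener done up as it is.

Things in the scene. Friction and masses are not known exactly. Their poses are not given: they have to be found in the camera images.
- orange_head (a point): Orange head on the white compressor (fixed, 110 mm high): round flange 56 wide, 6 thick, under an upright wing 46 long, 14 thick, 37 high, to pinch across its 14 mm. Point on the turning axis, in the wing, 14 below its top, 22 above the flange; undone, 153 above the bench. x along the wing, y across it, z up; moves with the head. An alike grey head stands 130 mm away
- orange_press (a joint): How far the orange head is pushed straight down, in m: 0 fully up (undone), 0.012 bottom stop. A spring pushes back with 8 N at 0, 13 N at the bottom. The cam can turn only when the head is deeper than 0.0075; turned a quarter and let go, the head rises to about 0.005 and is caught there
- orange_turn (a joint): Angle of the orange head, rad, growing clockwise seen from above: 0 to 0.1 undone, 1.57 a quarter turn, caught (stop at 1.62). The catch takes the cam from about 1.37 on. It turns lightly (under 0.1 N m) while pressed; a yellow mark on the seat lies under each end of the turned wing
- grey_turn (a joint): Angle of the grey head, of the same shape and size, already done up: 1.57 caught. It stands 5 mm lower than the undone one, its wing at right angles to it

How it is judged:
On the way, in this order (a step that is already met when the one before it is completed fails the run):
1. the orange head is pressed down before it is turned (value of joint orange_press above 0.0065 m and value of joint orange_turn below 0.6 rad), for 0.05 s.
2. the orange head is turned a quarter clockwise (value of joint orange_turn above 1.35 rad), for 0.1 s.
At the end, for the whole second after the job is handed in: the orange head is turned a quarter (at least 1.35 rad), let go and held down by its cam in the catch (3.5 to 6.7 mm below fully up), and the grey head is still caught (at least 1.35 rad) (value of joint each of orange_turn, grey_turn above 1.35 rad and value of joint orange_press between 0.0035 and 0.0067 m); the robot touches nothing.
It fails at once if the grey fastener is turned loose (value of joint grey_turn below 1.3 rad).
It also fails if it takes over 32 s, if anything falls off the work surface, if the arm or the gripper's body presses on something with over 40 N, if the wrist force passes 120 N, or if a joint passes its speed limit or range.

## Working session

There is one attempt and no reset: what is moved stays moved. The work goes in short steps, Python scripts to look and compute and a tool call to move; the robot and the scene stay as the last step left them, time stands still between calls to the robot, and variables do not carry over. Pictures are saved under pics/ and viewed, at most 10 in all, crops included, and the job is handed in when it is done.

Besides the shell and the picture viewer there is one more tool, called after ">>>" in YAML: its name, and indented under it one key for each argument. step_arm: Moves the arm, as the interface text tells. Its arguments: {"type":"object","properties":{"commands":{"type":"array","items":{"type":"number"}},"squeeze":{"type":"number"}},"required":["commands"]}

```bash
mkdir -p pics; python3 - <<'E'
from workcell import *
import cv2,numpy as np
for n in("side","top"):
    cv2.imwrite(f"pics/{n}0.png",camera(n)[:,:,::-1]); p=camera_params(n); print(n,np.round(p["mtx"],1).tolist(),np.round(p["extrinsics"],4).tolist())
o=get_obs();print(o)
E
```

```text
side [[491.2, 0.0, 321.2], [0.0, 491.2, 233.5], [0.0, 0.0, 1.0]] [[0.7331, -0.6801, 0.0018, -0.3845], [-0.5318, -0.5749, -0.6218, 0.4458], [0.4239, 0.4549, -0.7832, 0.5167], [0.0, 0.0, 0.0, 1.0]]
top [[549.5, 0.0, 325.4], [0.0, 549.5, 244.9], [0.0, 0.0, 1.0]] [[0.0245, -0.9995, 0.018, 0.0332], [-0.9906, -0.0267, -0.1344, 0.5821], [0.1348, -0.0145, -0.9908, 0.825], [0.0, 0.0, 0.0, 1.0]]
{'clock': 0.1, 'joint_pos': array([ 1.19943357,  0.33274569, -0.06468631,  1.46082975,  0.0216141 ,
        1.34989451, -0.08851796]), 'joint_velocities': array([-0.00019628, -0.0006669 ,  0.00080017, -0.00240268,  0.00055227,
       -0.00147866, -0.00017287]), 'tau': array([ 7.69622147e-04, -6.26749134e+01,  4.82762628e-02, -3.92427886e+01,
        1.62656279e-02,  7.01898476e-03, -8.29524907e-06]), 'position': array([ 0.21346117, -0.58707736,  0.23064797]), 'ee_rot': array([ 9.84834681e-01,  1.73494384e-01, -1.37668771e-04, -5.74521507e-04]), 'ft_force': array([ 0.45868516, -0.01366369, -0.00058848]), 'torque': array([-0.02243717, -0.0163342 , -0.01187941]), 'grasp_force': 0.0, 'grip_width': 0.9989293870532661}
```

View pics/side0.png

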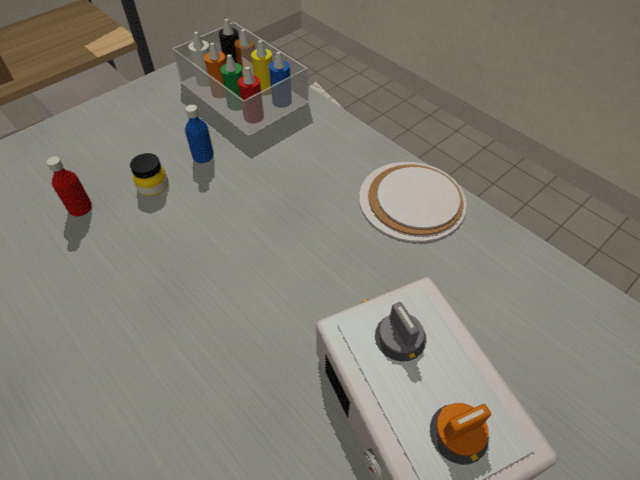

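View pics/top0.png

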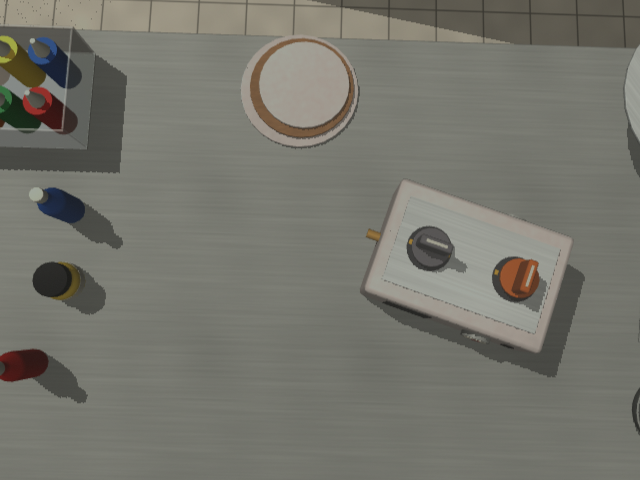

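Top view: orange head around (520,278), wing stripe about (530,275). Grey head is around (432,247). Side view: orange wing around (470,417), grey around (403,325). I'll enlarge both.

```bash
python3 - <<'E'
import cv2,numpy as np
t=cv2.imread("pics/top0.png")[245:310,485:550];s=cv2.imread("pics/side0.png")[395:470,425:500]
cv2.imwrite("pics/c.png",np.hstack([cv2.resize(a,(400,400),interpolation=cv2.INTER_CUBIC) for a in(t,s)]))
E
```

```text
(no output)
```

View pics/c.png

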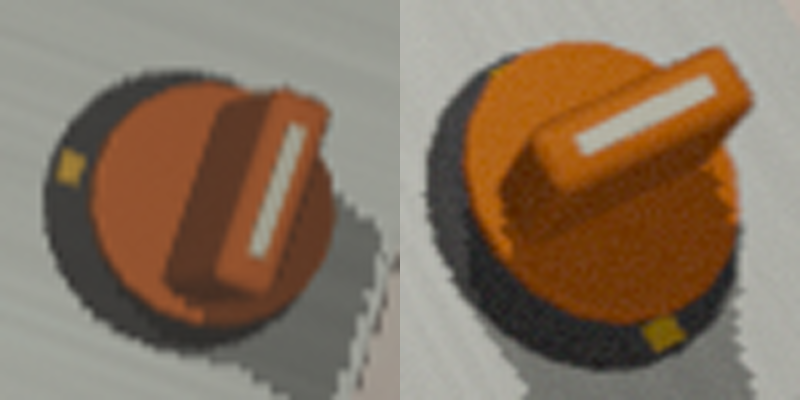

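Crop (upscaled): in the top view the stripe ends are about (533.3,265.6) and (526.9,286.4). In the side view they are about (458.7,422.6) and (483.7,410.4). The stripe lies on the wing top at z = 0.167.

```bash
python3 - <<'E'
from workcell import *
import numpy as np
def ray(n,px,z):
    p=camera_params(n);E=np.array(p["extrinsics"]);R,t=E[:3,:3],E[:3,3]
    c=-R.T@t;d=R.T@np.linalg.solve(np.array(p["mtx"]),[*px,1]);return c+d*(z-c[2])/d[2],c,d
for n,a,b in(("top",(532.9,265.2),(526.5,286.0)),("side",(458.3,422.2),(483.3,410.0))):
    A=ray(n,a,.167)[0];B=ray(n,b,.167)[0];v=A-B
    print(n,A,B,(A+B)/2,np.linalg.norm(v),np.degrees(np.arctan2(v[1],v[0])))
rs=[ray("top",(529.7,275.6),0),ray("side",(470.8,416.1),0)]
M=np.zeros((3,3));q=np.zeros(3)
for _,c,d in rs:
    d=d/np.linalg.norm(d);P=np.eye(3)-np.outer(d,d);M+=P;q+=P@c
print(np.linalg.solve(M,q))
from scipy.spatial.transform import Rotation as Ro
o=get_obs();print(Ro.from_quat(o["ee_rot"]).as_matrix().round(3))
E
```

```text
top [ 0.54371138 -0.2285209   0.167     ] [ 0.51562484 -0.21919658  0.167     ] [ 0.52966811 -0.22385874  0.167     ] 0.029593860390184825 -18.365408524249904
side [ 0.51403809 -0.21789801  0.167     ] [ 0.54322996 -0.22797219  0.167     ] [ 0.52863403 -0.2229351   0.167     ] 0.030881291715129957 160.9603364053089
[ 0.52909753 -0.22331564  0.16706109]
[[ 0.94   0.342 -0.   ]
 [ 0.342 -0.94   0.001]
 [-0.    -0.001 -1.   ]]
```

>>> step_arm:
  commands: [60,0.03,0.03,0,0,0,0.05,60,0.08,0.09,0,0,0,0.1,60,0.14,0.16,0,0,0,0.15,60,0.2,0.23,0,0,0,0.2,60,0.26,0.3,0,0,0,0.25,60,0.32,0.37,0,0,0,0.3,60,0.38,0.44,0,0,0,0.35,60,0.44,0.51,0,0,0,0.4,60,0.49,0.57,0,0,0,0.45,60,0.525,0.605,0,0,0,0.5]
  squeeze: 80

```text
clock: 1.35
position: [0.5298, -0.2218, 0.2311]
ee_rot: [0.57, 0.821, 0.0, -0.0]
ft_force: [0.1, -0.3, 1.1]
grip_width: 0.705
grasp_force: 0.0
```

>>> step_arm:
  commands: [60,0,0,0,0,0,0.05,60,0,0,0,0,0,0.1,60,0,0,0,0,0,0.15,60,0,0,0,0,0,0.2,60,0,0,0,0,0,0.25,60,0,0,0,0,0,0.284,60,0,0,-0.02,0,0,0.284,60,0,0,-0.04,0,0,0.284,60,0,0,-0.04,0,0,0.284,60,0,0,-0.04,0,0,0.284]

```text
clock: 2.6
position: [0.5287, -0.2243, 0.2073]
ee_rot: [0.164, 0.986, 0.0, -0.0]
ft_force: [-0.3, -0.0, 0.2]
grip_width: 0.709
grasp_force: 0.0
```

```bash
cat > h.py <<'E'
from workcell import *
import numpy as np
from scipy.spatial.transform import Rotation as Ro
def st():
    o=get_obs();R=Ro.from_quat(o["ee_rot"]).as_matrix()
    print("t",o["clock"],"p",o["position"].round(4),"yawY",np.degrees(np.arctan2(R[1,1],R[0,1])).round(2),"z",R[:,2].round(3),"q",np.round(o["joint_pos"],2),"F",np.round(o["ft_force"],1),"M",np.round(o["torque"],2),o["grip_width"],o["grasp_force"])
E
python3 -c "
from h import *
import cv2
st()
a=camera('top')[180:360,420:640,::-1];b=camera('side')[300:480,340:560,::-1]
cv2.imwrite('pics/d.png',cv2.resize(np.hstack([a,b]),None,fx=1.8,fy=1.8))"
```

```text
t 2.6 p [ 0.5287 -0.2243  0.2073] yawY 71.07 z [-0.  0. -1.] q [ 0.86  0.3  -0.64  1.61  0.18  1.3   1.43] F [-0.3 -0.   0.2] M [-0.02  0.01  0.03] 0.7092004028726268 0.0
```

View pics/d.png

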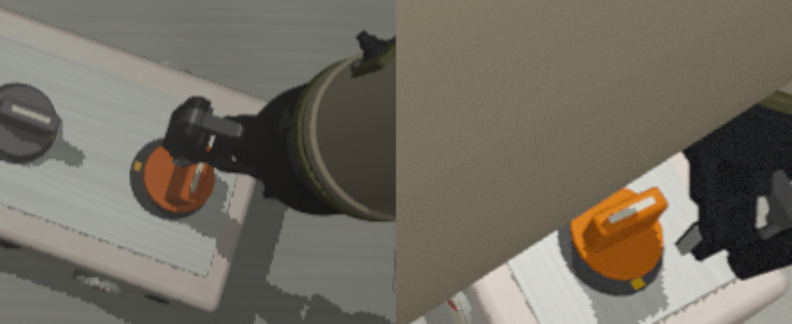

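```bash
python3 -c "
from h import *
o=get_obs();R=Ro.from_quat(o['ee_rot']).as_matrix()
for n,(c,r) in (('top',(420,180)),('side',(340-220,300))):
    p=camera_params(n);E=np.array(p['extrinsics'])
    for s in (-.03,0,.03):
      for dz in(0,.019):
        X=E[:3,:3]@(o['position']+R@np.array([0,s,-dz]))+E[:3,3];u=np.array(p['mtx'])@X;u=u[:2]/u[2];print(n,s,dz,((u-[c,r])*1.8).round())
"
```

```text
top -0.03 0 [261. 184.]
top -0.03 0.019 [274. 182.]
top 0 0 [221. 169.]
top 0 0.019 [232. 166.]
top 0.03 0 [180. 154.]
top 0.03 0.019 [190. 151.]
side -0.03 0 [686. 238.]
side -0.03 0.019 [697. 227.]
side 0 0 [652. 186.]
side 0 0.019 [662. 173.]
side 0.03 0 [620. 137.]
side 0.03 0.019 [628. 123.]
```

The fingertips match their projections: side view about (686,240), top view about (178,155). Next I descend astride the wing and close.

>>> step_arm:
  commands: [60,0,0.0015,-0.02,0,0,0,60,0,0.0015,-0.045,0,0,0,60,0,0.0015,-0.07,0,0,0,60,0,0.0015,-0.09,0,0,0,60,0,0.0015,-0.105,0,0,0,60,0,0.0015,-0.112,0,0,0,60,0,0.0015,-0.112,0,0,0,40,0,0.0015,-0.112,0,0,0,30,0,0.0015,-0.112,0,0,0,22,0,0.0015,-0.112,0,0,0]
  squeeze: 60

```text
clock: 3.95
position: [0.5287, -0.2235, 0.1404]
ee_rot: [0.164, 0.986, -0.0, 0.0]
ft_force: [-0.8, -0.7, 0.8]
grip_width: 0.261
grasp_force: 0.0
```

>>> step_arm:
  commands: [18,0,0,0,0,0,0,15,0,0,0,0,0,0,12,0,0,0,0,0,0,8,0,0,0,0,0,0,5,0,0,0,0,0,0,5,0,0,0,0,0,0,5,0,0,0,0,0,0,5,0,0,0,0,0,0,5,0,0,0,0,0,0,5,0,0,0,0,0,0]

```text
clock: 5.2
position: [0.5289, -0.223, 0.1404]
ee_rot: [0.164, 0.986, 0.0, 0.0]
ft_force: [-0.6, 5.1, 5.7]
grip_width: 0.153
grasp_force: 60.3
```

```bash
python3 -c "from h import *;st()"
```

```text
t 5.2 p [ 0.5289 -0.223   0.1404] yawY 71.13 z [ 0.     0.001 -1.   ] q [ 0.84  0.36 -0.63  1.69  0.23  1.17  1.4 ] F [-0.6  5.1  5.7] M [ 1.14  0.2  -0.01] 0.15336034271744164 60.30404806137085
```

>>> step_arm:
  commands: [5,0,0.001,-0.003,0,0,0,5,0,0.001,-0.006,0,0,0,5,0,0.001,-0.009,0,0,0,5,0,0.001,-0.012,0,0,0,5,0,0.001,-0.015,0,0,0,5,0,0.001,-0.0175,0,0,0,5,0,0.001,-0.0175,0,0,0,5,0,0.001,-0.0175,0,0,0,5,0,0.001,-0.0175,0,0,0,5,0,0.001,-0.0175,0,0,0]
  squeeze: 80

```text
clock: 6.45
position: [0.5289, -0.2229, 0.1305]
ee_rot: [0.164, 0.986, -0.0, 0.0]
ft_force: [-3.2, 4.5, 11.9]
grip_width: 0.149
grasp_force: 83.4
```

```bash
python3 -c "from h import *;st()"
```

```text
t 6.45 p [ 0.5289 -0.2229  0.1305] yawY 71.11 z [ 0.001 -0.001 -1.   ] q [ 0.84  0.37 -0.63  1.7   0.23  1.15  1.39] F [-3.2  4.5 11.9] M [0.93 0.76 0.03] 0.14929621982996846 83.35266709327698
```

Force 11.9 N matches the spring at about 9.9 mm, so the pinch hasn't slipped. Next is the clockwise turn.

>>> step_arm:
  commands: [5,0,0,0,0,0,-0.02,5,0,0,0,0,0,-0.06,5,0,0,0,0,0,-0.1,5,0,0,0,0,0,-0.14,5,0,0,0,0,0,-0.18,5,0,0,0,0,0,-0.22,5,0,0,0,0,0,-0.25,5,0,0,0,0,0,-0.28,5,0,0,0,0,0,-0.28,5,0,0,0,0,0,-0.28]

```text
clock: 7.7
position: [0.5289, -0.2228, 0.1306]
ee_rot: [0.569, 0.823, 0.0, 0.0]
ft_force: [-3.0, 5.1, 10.6]
grip_width: 0.148
grasp_force: 83.5
```

```bash
python3 -c "from h import *;st()"
```

```text
t 7.7 p [ 0.5289 -0.2228  0.1306] yawY 20.71 z [ 0.001 -0.    -1.   ] q [ 0.73  0.34 -0.49  1.7   0.17  1.14  0.55] F [-3.   5.1 10.6] M [1.09 0.77 0.  ] 0.14753034400998372 83.53919863700867
```

>>> step_arm:
  commands: [5,0,0,0,0,0,-0.03,5,0,0,0,0,0,-0.07,5,0,0,0,0,0,-0.11,5,0,0,0,0,0,-0.15,5,0,0,0,0,0,-0.18,5,0,0,0,0,0,-0.21,5,0,0,0,0,0,-0.225,5,0,0,0,0,0,-0.225,5,0,0,0,0,0,-0.225,5,0,0,0,0,0,-0.225]

```text
clock: 8.95
position: [0.529, -0.2228, 0.1307]
ee_rot: [0.818, 0.575, 0.0, 0.0]
ft_force: [-3.2, 5.5, 11.1]
grip_width: 0.149
grasp_force: 83.5
```

```bash
python3 -c "from h import *;st()"
```

```text
t 8.95 p [ 0.529  -0.2228  0.1307] yawY -19.78 z [ 0.001 -0.    -1.   ] q [ 0.64  0.32 -0.39  1.71  0.13  1.13 -0.13] F [-3.2  5.5 11.1] M [ 1.13  0.65 -0.03] 0.14857039222797458 83.52564454078674
```

Turned 90.9°. I'll ease up about 4.5 mm so the cam seats, then open and retreat.

>>> step_arm:
  commands: [5,0,0,0.003,0,0,0,5,0,0,0.006,0,0,0,5,0,0,0.0075,0,0,0,5,0,0,0.0075,0,0,0,20,0,0,0.0075,0,0,0,30,0,0,0.0075,0,0,0,45,0,0,0.0075,0,0,0,60,0,0,0.0075,0,0,0,60,0,0,0.0075,0,0,0,60,0,0,0.0075,0,0,0]

```text
clock: 10.2
position: [0.5286, -0.2229, 0.1341]
ee_rot: [0.818, 0.575, 0.0, 0.0]
ft_force: [0.5, 0.2, -0.0]
grip_width: 0.703
grasp_force: 0.0
```

>>> step_arm:
  commands: [60,0,0,0.02,0,0,0,60,0,0,0.05,0,0,0,60,0,0,0.1,0,0,0,60,0,0,0.15,0,0,0,60,0,-0.05,0.2,0,0,0,60,-0.05,-0.12,0.2,0,0,0,60,-0.1,-0.19,0.2,0,0,0,60,-0.17,-0.26,0.2,0,0,0,60,-0.2,-0.3,0.2,0,0,0,60,-0.2,-0.3,0.2,0,0,0]

```text
clock: 11.45
position: [0.4067, -0.4054, 0.2556]
ee_rot: [0.82, 0.573, -0.0, 0.001]
ft_force: [-0.3, 0.9, -0.2]
grip_width: 0.702
grasp_force: 0.0
```

```bash
python3 -c "
from h import *
import cv2
st()
a=camera('top')[180:360,420:640,::-1];b=camera('side')[300:480,340:560,::-1]
cv2.imwrite('pics/e.png',cv2.resize(np.hstack([a,b]),None,fx=1.8,fy=1.8))"
```

```text
t 11.45 p [ 0.4067 -0.4054  0.2556] yawY -20.07 z [ 0.001 -0.002 -1.   ] q [ 0.92  0.22 -0.26  1.55  0.06  1.37  0.31] F [-0.3  0.9 -0.2] M [ 0.01  0.01 -0.05] 0.7018926144923175 0.0
```

View pics/e.png

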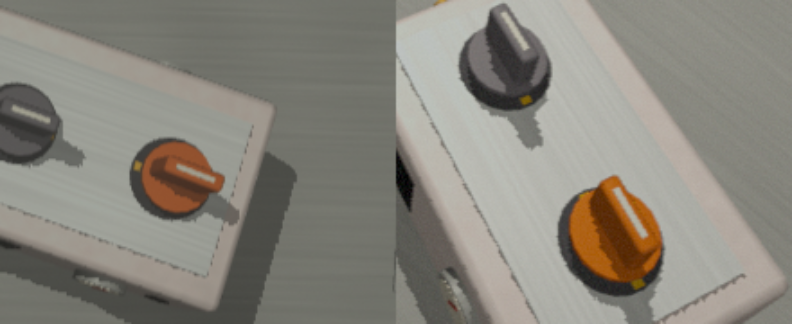

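The orange wing now lies along the yellow marks, parallel to the grey one. I'll check its height numerically from the stripe centroids.

```bash
python3 - <<'E'
from h import *
import cv2
def cen(im,c,r,w):
    s=im[r-w:r+w,c-w:c+w].astype(int)  # BGR
    hsv=cv2.cvtColor(im[r-w:r+w,c-w:c+w],cv2.COLOR_BGR2HSV)
    m=((hsv[...,1]<90)&(hsv[...,2]>110)).astype(np.uint8)
    n,l,st,ce=cv2.connectedComponentsWithStats(m,connectivity=4)
    return [(st[i,4],(ce[i]+[c-w,r-w]).round(2)) for i in range(1,n) if st[i,4]>15]
def tri(a,b):
    M=np.zeros((3,3));q=np.zeros(3)
    for n,px in(("top",a),("side",b)):
        p=camera_params(n);E=np.array(p["extrinsics"]);R=E[:3,:3];c=-R.T@E[:3,3]
        d=R.T@np.linalg.solve(np.array(p["mtx"]),[*px,1]);d/=np.linalg.norm(d);P=np.eye(3)-np.outer(d,d);M+=P;q+=P@c
    return np.linalg.solve(M,q)
im={"new":{n:np.ascontiguousarray(camera(n)[:,:,::-1]) for n in("top","side")},"old":{n:cv2.imread(f"pics/{n}0.png") for n in("top","side")}}
for k,v in im.items():
    for nm,t,s in (("orange",(529,276),(470,416)),("grey",(436,243),(404,320))):
        a=cen(v["top"],*t,14);b=cen(v["side"],*s,16);print(k,nm,a,b)
        f=lambda L,c:min(L,key=lambda e:np.hypot(*(e[1]-c)))[1]
        if a and b: print(tri(f(a,t),f(b,s)).round(4))
E
```

```text
new orange [(np.int32(123), array([537.77, 267.34])), (np.int32(68), array([528.28, 275.88]))] [(np.int32(252), array([478.12, 407.15])), (np.int32(121), array([469.66, 417.83]))]
[ 0.5291 -0.2234  0.1618]
new grey [(np.int32(41), array([446.56, 231.66])), (np.int32(87), array([436.83, 243.16]))] [(np.int32(457), array([406.96, 313.  ])), (np.int32(44), array([389.05, 328.86]))]
[ 0.5699 -0.099   0.17  ]
old orange [(np.int32(80), array([539.99, 269.27])), (np.int32(61), array([529.44, 275.67]))] [(np.int32(145), array([471.24, 402.01])), (np.int32(113), array([470.4 , 416.06]))]
[ 0.529  -0.223   0.1668]
old grey [(np.int32(41), array([446.56, 231.66])), (np.int32(87), array([436.83, 243.16]))] [(np.int32(289), array([399.61, 317.12])), (np.int32(220), array([413.13, 311.24]))]
[ 0.5669 -0.0974  0.1637]
```

The orange head now sits 5.0 mm lower (0.1668 → 0.1618), so the cam has caught. Grey is unchanged: its top-view stripe centroid is identical before and after.

```bash
python3 -c "
from workcell import *
print(hand_in())"
```

```text
the job is handed in; nothing more can be done
None
```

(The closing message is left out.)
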